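Scrap the miscut valve block and press a sound one home in the corner fixture

TASK

One of the three aluminium valve blocks on the black mat has a corner missing: lower it into the empty green scrap tray and let go of it, without dropping it from a height. Then take either one of the two sound blocks, stand it flat on the dark base plate of the corner fixture, with its long side square along the long stop, and press it firmly into the corner so that it bears on both stops at once. Finish while still holding it there, pressed against both stops by the fingers; leave the other sound block and the oil bottle and brass flange where they are.

Things in the scene. Friction and masses are not known exactly. Their poses are not given: they have to be found in the camera images.
- block_a: A sound valve block: plain aluminium block 64 x 40 x 50 mm (x, y, z), all four upright corners present, round dark ports drawn on its top, about 0.33 kg, standing on the black mat with its 50 mm upright. Origin: centre of its underside; x along its 64 mm length, y across its 40 mm width, z up.
- block_b: A sound valve block: plain aluminium block 64 x 40 x 50 mm (x, y, z), all four upright corners present, round dark ports drawn on its top, about 0.33 kg, standing on the black mat with its 50 mm upright. Origin: centre of its underside; x along its 64 mm length, y across its 40 mm width, z up. Same as the other sound block; either may be used.
- miscut: The odd block, to be scrapped: like the sound ones (64 x 40 x 50 mm outline, aluminium, about 0.29 kg) but its +x +y corner is missing: a rectangular bite 22 mm along x by 16 mm along y through the whole height (x from -32 to +10 mm is full width). Origin: centre of the underside of the 64 x 40 outline; z up. Stands on the mat; its place there varies.
- miscut_center (a point): Point at the centre of the miscut block's 64 x 40 x 50 mm outline, 25 mm above its underside.
- mat: Black rubber mat 240 x 240 x 3 mm, fixed; the three blocks stand on its top. Origin: centre of its underside.
- tray: Empty open green-painted scrap tray, fixed on the table to one side of the mat (left or right): 170 x 150 x 30 mm outside (x, y, z), walls and floor 4 mm. Origin: centre of its underside, axes along its sides, z up.
- fixture: Corner fixture, fixed at the mat's other side: dark steel plate 160 x 120 x 10 mm (x, y, z). Origin: centre of its underside, z up. Two low steel stops on it, 14 mm high above the plate, make an inner corner at x = +45, y = +35 mm of this frame; a block pressed home, its 64 mm along x (either way round), has its centre at x = +13, y = +15 and underside at z = 10 mm.
- end_stop: Short stop of the fixture, a bar 65 mm along the fixture's y, 14 mm thick, 14 mm high, rigid. Origin: on its inner face (the block's short end bears on it, moving along the fixture's +x), mid-length, at the plate's top. Ground and oiled like the plate (friction about 0.15), yet it takes 1 to 3 N of a push: push with about 10 N towards each stop.
- side_stop: Long stop of the fixture, a bar 110 mm along the fixture's x, 14 mm thick, 14 mm high, rigid. Origin: on its inner face (the block's long side bears on it, moving along the fixture's +y), mid-length, at the plate's top. Inner face at fixture y = +35 mm.
- oil: Bystander: amber oil bottle, 44 mm across, 80 mm tall, beyond the mat. Origin: centre of its underside.
- flange: Bystander: brass flange, 72 mm across, 40 mm tall, beyond the mat. Origin: centre of its underside.
There are look-alikes about, which are no part of the job. What is shaped like the block_a but blue is not meant.

How it is judged:
On the way, in this order (a step that is already met when the one before it is completed fails the run):
1. the block with the missing corner lies in the scrap tray, let go (x of miscut_center in the frame of tray between -0.062 and 0.062 m and y of miscut_center in the frame of tray between -0.052 and 0.052 m and z of miscut_center in the frame of tray between 0.01 and 0.042 m and linear speed of miscut below 0.05 m/s and contact force between miscut and the fingers below 0.1 N), for 0.2 s.
2. a sound block is pressed into the corner against both stops by the fingers (((contact force between block_a and end_stop above 2 N and contact force between block_a and side_stop above 2 N and contact force between block_a and the fingers above 2 N and angle between the x axis of block_a and the x axis of fixture, either way round below 0.06 rad and angle between block_a's own z axis and vertical below 0.06 rad and z of block_a in the frame of fixture between 0.007 and 0.0135 m and x of block_a in the frame of fixture between 0.009 and 0.017 m and y of block_a in the frame of fixture between 0.011 and 0.019 m and linear speed of block_a below 0.02 m/s and distance of block_b from where it was at the start of the episode below 0.03 m) or (contact force between block_b and end_stop above 2 N and contact force between block_b and side_stop above 2 N and contact force between block_b and the fingers above 2 N and angle between the x axis of block_b and the x axis of fixture, either way round below 0.06 rad and angle between block_b's own z axis and vertical below 0.06 rad and z of block_b in the frame of fixture between 0.007 and 0.0135 m and x of block_b in the frame of fixture between 0.009 and 0.017 m and y of block_b in the frame of fixture between 0.011 and 0.019 m and linear speed of block_b below 0.02 m/s and distance of block_a from where it was at the start of the episode below 0.03 m))), for 0.2 s.
At the end, for the whole second after the job is handed in: Miscut block at rest inside the tray, let go. One sound block flat on the plate (3 mm), upright and square (0.06 rad), within 4 mm of home, the fingers pressing it with over 2 N on each of the two stops; the other sound block within 30 mm of its start (all of step 1 and ((contact force between block_a and end_stop above 2 N and contact force between block_a and side_stop above 2 N and contact force between block_a and the fingers above 2 N and angle between the x axis of block_a and the x axis of fixture, either way round below 0.06 rad and angle between block_a's own z axis and vertical below 0.06 rad and z of block_a in the frame of fixture between 0.007 and 0.0135 m and x of block_a in the frame of fixture between 0.009 and 0.017 m and y of block_a in the frame of fixture between 0.011 and 0.019 m and linear speed of block_a below 0.02 m/s and distance of block_b from where it was at the start of the episode below 0.03 m) or (contact force between block_b and end_stop above 2 N and contact force between block_b and side_stop above 2 N and contact force between block_b and the fingers above 2 N and angle between the x axis of block_b and the x axis of fixture, either way round below 0.06 rad and angle between block_b's own z axis and vertical below 0.06 rad and z of block_b in the frame of fixture between 0.007 and 0.0135 m and x of block_b in the frame of fixture between 0.009 and 0.017 m and y of block_b in the frame of fixture between 0.011 and 0.019 m and linear speed of block_b below 0.02 m/s and distance of block_a from where it was at the start of the episode below 0.03 m))); the arm keeps its last pose, push and grip.
It fails at once if a block is dropped or thrown: moves faster than 1 m/s (a fall of about 5 cm) out of the fingers ((contact force between block_a and the fingers below 0.1 N and linear speed of block_a above 1 m/s) or (contact force between block_b and the fingers below 0.1 N and linear speed of block_b above 1 m/s) or (contact force between miscut and the fingers below 0.1 N and linear speed of miscut above 1 m/s)).
It fails at once if the oil bottle or the flange is moved more than 30 mm (distance of any of oil, flange from where it was at the start of the episode above 0.03 m).
It also fails if it takes over 69 s, if anything falls off the work surface, if the arm or the gripper's body presses on something with over 40 N, if the wrist force passes 120 N, or if a joint passes its speed limit or range.

ROBOT

A 6-joint arm with a two-finger parallel gripper is mounted at the origin on the work surface. World frame = base frame: x ahead of the robot, y to its left, z up, the work surface at z = 0. Lengths are in m, angles in rad, forces in N, time in s.
With the tool pointing down it reaches from about 0.325 to 0.775 m from the base axis. Payload 5.5 kg.
Tool frame: the origin (TCP) lies at the very end of the fingers, on their centre line; the grasp point (between the pads) lies 19 mm behind it (bot.grip_depth is the z of the grasp point in the tool frame, in m); z points along the fingers, y is the direction in which the jaws open and shut (so a half turn about z gives the same grasp; the last joint's range is limited). The gripper opens to 88 mm and grips with 3 to 60 N. Pads are 20 mm wide; open, the fingers measure 115 mm over their backs; the gripper's body (75 mm by 178 mm) begins 61 mm behind the grasp point.
Start: joints at [-1.346, 0.091, 1.231, -0, 1.82, -0.057], TCP at [0.167, -0.576, 0.191] pointing down, gripper open.
Joint ranges: [-2.87, 2.87], [-0.86, 2.18], [0.17, 2.46], [-1.51, 4.65], [0.06, 2.69], [-2.65, 2.65]. Speed limits (rad/s): [2.57, 2.57, 3.01, 3.14, 3.14, 3.14].

INTERFACE

Orientations are given as [roll, pitch, yaw] about the fixed x, y, z axes, in that order (R = Rz(yaw) Ry(pitch) Rx(roll)).
In Python, from cell import bot gives the robot as it stands.
- The arm moves only by the tool step_arm, never from a script. Its argument "deltas" is a list of rows, each an object with "slide": the shift along the tool's x, y, z in units of 30 mm (1.0 is 30 mm), a list of three; "delta_rot": the turn, a rotation vector about the tool's x, y, z in units of 5 degrees (1.0 is 5 degrees), a list of three; "claw": the gripper's target within -1 to 1 (shut at 1, half-way at 0, fully open at -1). In form: [{"slide": [x, y, z], "delta_rot": [ax, ay, az], "claw": claw}, ...]. A call has 1 to 12 rows; each row shifts and turns the commanded pose from where the row before left it, along the tool's axes as they then stand; what a row does not reach is not made up. A row lasts 1/10 s, in which the tool goes at most 50 mm and 8.59 degrees, less where a joint would pass 70% of its speed; a pose out of reach is approached as far as the arm can. A call is refused whole if a number of a shift passes 1 or a number of a turn 1, either way. A call with a gripper value outside its range is refused whole. The fingers move at their own pace and stop on an object; the grip force is fixed at half the most. Time passes only in rows, so rows that do not move let the fingers close. It gives the time, the measured TCP pose, the force and the opening at its end, in the units of the state.
- bot.read_state(): the state, without advancing time (a new reading comes with each control period).
- bot.camera(name): name is "scene" or "top"; returns a dict with "image" (480x640x3 uint8, blue, green, red), "camera_matrix" (3x3 intrinsics, pixels), "R" (3x3) and "t" (3): a world point X has camera coordinates R X + t. Camera axes: x right, y down, z forward; pixel columns grow to the right and rows downward; lengths in m; the calibration is good to about 2 mm. A picture is of the moment at which its call begins. There is no depth.
- bot.sign_off(): hands the job in, once; it reports no verdict.
Trained networks look in a picture, given as the dict that the camera call returned (one of the last four; its "shot" number tells which), for a name from the list of things; names that differ only in an ending like _2 or _b are one class to them, and where a whole thing is asked for, a point or a joint stands for the part that bears it (a point fixed in the world has none). Each returns a list of dicts, best first, with "confidence" (0 to 1); they miss things now and then, are a little off and sometimes report something else, mostly with a low value. They report only what shows in the picture. A call takes as long as a camera call. They do not tell look-alikes from the thing itself.
- bot.find_in(picture, name): "at" ([column, row] in pixels, amid what is visible of it).
- bot.masks_of(picture, name): "pixels" (480x640 bool, what is visible of it) and "at" ([column, row] in pixels, amid what is visible of it).
The state is a dict: "time_s": time; "qpos": joint angles; "dq": joint speeds; "effort": joint torques, N m; "position": TCP position; "eef_rot": TCP orientation; "contact_force": force on the tool from outside, world axes, zero at the start; "wrist_torque": the same for the moment, N m; "grip_width": finger opening in m.
Only numpy, scipy, OpenCV 4.12 (cv2) and the standard library are available. Lean on these libraries where they do the work, as an engineer would, in place of code of your own. Each camera call takes 0.05 s, during which the arm holds its last target.

## Working session

There is one attempt and no reset: what is moved stays moved. The work goes in short steps, Python scripts to look and compute and a tool call to move; the robot and the scene stay as the last step left them, time stands still between calls to the robot, and variables do not carry over. Pictures are saved under pics/ and viewed, and the job is handed in when it is done.

Besides the shell and the picture viewer there is one more tool, called after "Request:" as name([rows], argument=value, ...), one row to a line, values as JSON. step_arm: Moves the arm, as the interface text tells. Its arguments: {"type":"object","properties":{"deltas":{"type":"array"}},"required":["deltas"]}

```bash
mkdir -p pics && ls
python3 - <<'E'
from cell import bot
import cv2, numpy as np
for n in ("scene","top"):
    p=bot.camera(n)
    cv2.imwrite(f"pics/{n}0.png",p["image"])
    print(n,p["camera_matrix"].tolist(),p["R"].tolist() if hasattr(p["R"],'tolist') else p["R"],p["t"],p["shot"])
    for nm in ("block_a","miscut","tray","fixture","mat","oil","flange","end_stop","side_stop"):
        print(nm,[(np.round(d["at"],1).tolist(),round(d["confidence"],2)) for d in bot.find_in(p,nm)])
print(bot.read_state())
E
```

```text
pics
scene [[445.6516932665757, 0.0, 317.1337927302243], [0.0, 445.6516932665757, 241.97820650756717], [0.0, 0.0, 1.0]] [[-0.16495830955096966, 0.9862903945986374, 0.004473659860868931], [0.8208103314859326, 0.1397936494397941, -0.553830421069715], [-0.5468630137758818, -0.08768690380420681, -0.832617469829448]] [ 0.10149325 -0.46384019  1.24462384] 1
block_a [([327.4, 255.5], 0.97), ([371.2, 215.7], 0.77), ([444.4, 287.9], 0.73)]
miscut [([315.1, 200.9], 0.79)]
tray [([485.0, 224.0], 0.8), ([352.8, 328.3], 0.71)]
fixture [([174.2, 192.1], 0.98)]
mat [([341.6, 243.9], 0.75)]
oil [([229.2, 298.7], 0.84), ([483.4, 220.3], 0.63)]
flange [([352.9, 327.2], 0.63), ([341.8, 245.5], 0.44)]
end_stop [([176.6, 201.6], 0.81), ([196.8, 183.7], 0.7)]
side_stop [([176.9, 202.9], 0.24)]
top [[463.4492432293352, 0.0, 323.00604425038995], [0.0, 463.4492432293352, 244.64687851183876], [0.0, 0.0, 1.0]] [[-0.020627328043649775, -0.9995322343444549, 0.022579323376962286], [-0.996903140910017, 0.018848400998057614, -0.07634700664439721], [0.07588570999551147, -0.024084233145321366, -0.9968256160092792]] [
[... 393 characters left out ...]
2)]
side_stop [([469.1, 310.0], 0.97)]
{'time_s': 1.0, 'qpos': array([-1.34568379e+00,  9.10594818e-02,  1.23068216e+00, -7.66907706e-06,
        1.81978891e+00, -5.67191640e-02]), 'dq': array([ 0.0005816 ,  0.00035788, -0.00061065,  0.00221905,  0.00042002,
        0.00100401]), 'effort': array([-1.71881216e-03, -4.46208036e+01, -4.06519639e+01,  6.95943064e-02,
        1.95017026e-02,  1.19112528e-05]), 'position': array([ 0.1668588 , -0.57635463,  0.19116557]), 'eef_rot': array([3.14153107e+00, 1.09409710e-05, 2.81829813e-01]), 'contact_force': array([-0.51357282, -0.46788801, -1.13843044]), 'wrist_torque': array([-0.02885907,  0.06690996,  0.01415704]), 'grip_width': 0.08797888664170643}
```

View pics/top0.png

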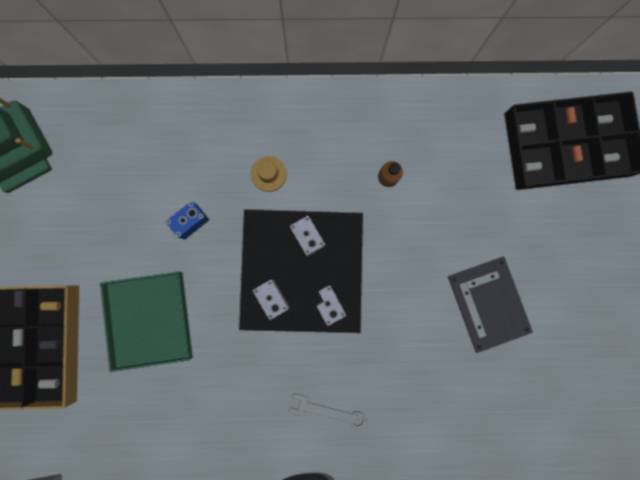

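View pics/scene0.png

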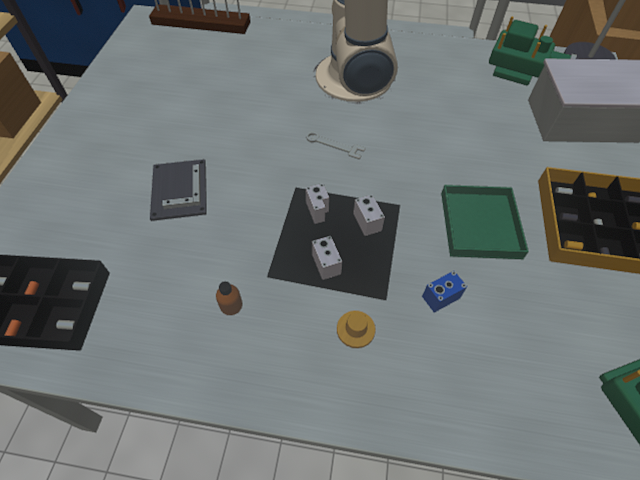

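The top picture shows the miscut block at about (331,305), with its bite at upper left (322,292). The sound blocks are at (308,235) and (270,299), the blue look-alike is at (187,219), the tray at (146,321) and the fixture at (491,304). Next I'll rectify crops at known heights to get poses.

```bash
cat > h.py <<'E'
import cv2, numpy as np
def rect(p,z,cx,cy,w=0.2,h=0.2,s=0.0005):
    """warp picture to plane z. out col -> -y , row -> -x (robot view from above)"""
    K,R,t=p["camera_matrix"],np.array(p["R"]),np.array(p["t"])
    H=K@np.column_stack([R[:,0],R[:,1],R[:,2]*z+t])   # (x,y,1)->pix
    A=np.array([[0,-s,cx+h/2],[-s,0,cy+w/2],[0,0,1.]])  # (col,row,1)->(x,y,1)
    M=H@A
    im=cv2.warpPerspective(p["image"],M,(int(w/s),int(h/s)),flags=cv2.INTER_CUBIC|cv2.WARP_INVERSE_MAP)
    return im,A
def ray(p,px,z):
    K,R,t=np.array(p["camera_matrix"]),np.array(p["R"]),np.array(p["t"])
    H=K@np.column_stack([R[:,0],R[:,1],R[:,2]*z+t])
    v=np.linalg.solve(H,[px[0],px[1],1.]); return v[:2]/v[2]
def proj(p,X):
    K,R,t=np.array(p["camera_matrix"]),np.array(p["R"]),np.array(p["t"])
    c=K@(R@np.array(X,float)+t); return c[:2]/c[2]
E
python3 - <<'E'
from cell import bot
from h import *
P={n:bot.camera(n) for n in ("top","scene")}
p=P["top"]
for n,px,z in (("miscut",(331,305),.053),("A",(308,235),.053),("B",(270,299),.053),("tray",(146,321),.03),("fix",(491,304),.01),("oil",(391,173),.04),("fl",(269,175),.03)):
    print(n,ray(p,px,z).round(4))
c=ray(p,(300,268),.053)
ims=[rect(P[k],.053,c[0],c[1],.24,.24,.0006)[0] for k in P]
cv2.imwrite("pics/rect_blocks.png",np.hstack(ims))
c=ray(p,(491,304),.01)
ims=[rect(P[k],z,c[0],c[1],.22,.22,.0006)[0] for k in P for z in(.024,)]
cv2.imwrite("pics/rect_fix.png",np.hstack(ims))
import pickle
pickle.dump({k:{q:P[k][q] for q in("image","camera_matrix","R","t")} for k in P},open("P.pkl","wb"))
E
```

```text
miscut [ 0.4848 -0.0243]
A [0.6169 0.0162]
B [0.4983 0.0892]
tray [0.4611 0.3262]
fix [ 0.4775 -0.3423]
oil [ 0.7362 -0.1471]
fl [0.7382 0.0904]
```

View pics/rect_blocks.png

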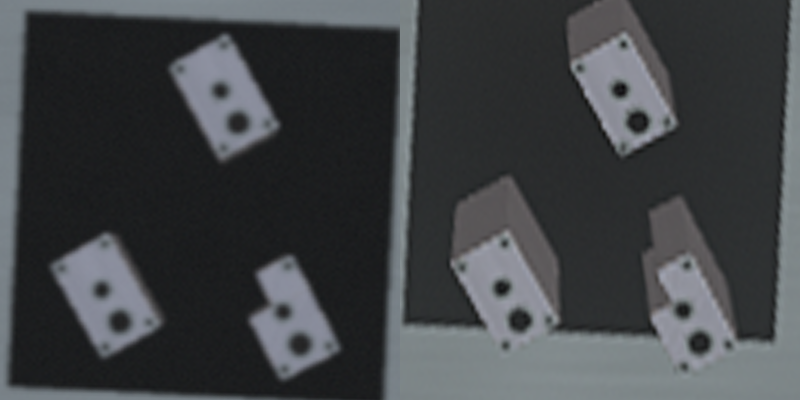

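View pics/rect_fix.png

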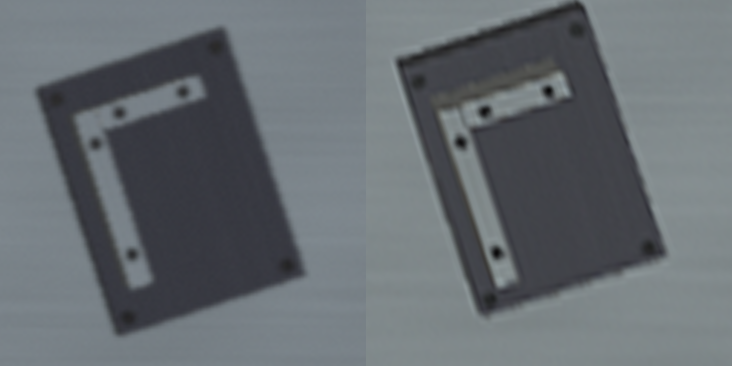

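```bash
cat >> h.py <<'E'
from scipy.optimize import minimize
def fit(p,z,poly,guess,w=.12,s=.0005,ring=.004,mode=1):
    """fit polygon (local m) pose (x,y,yaw): maximise mean inside-band minus mean outside-band"""
    im,A=rect(p,z,guess[0],guess[1],w,w,s); g=cv2.cvtColor(im,cv2.COLOR_BGR2GRAY).astype(np.float32)
    g=cv2.GaussianBlur(g,(0,0),1.0)
    Ai=np.linalg.inv(A)
    poly=np.array(poly)
    pts=[];nor=[]
    for a,b in zip(poly,np.roll(poly,-1,0)):
        L=np.linalg.norm(b-a);n=int(L/.001);d=(b-a)/L
        for k in np.linspace(.08,.92,n): pts.append(a+k*(b-a)); nor.append([d[1],-d[0]])
    pts=np.array(pts);nor=np.array(nor) # ccw poly -> outward
    def smp(q):
        c=np.column_stack([q,np.ones(len(q))])@Ai.T
        return cv2.remap(g,c[:,0].astype(np.float32),c[:,1].astype(np.float32),cv2.INTER_LINEAR).ravel()
    def cost(v):
        c,sn=np.cos(v[2]),np.sin(v[2]);R=np.array([[c,-sn],[sn,c]])
        o=np.array(v[:2])
        e=0
        for r in (.001,.002,.003): e+= smp((pts+nor*r)@R.T+o)-smp((pts-nor*r)@R.T+o)
        return mode*e.mean()
    best=None
    for dy in (-.15,-.07,0,.07,.15):
        r=minimize(cost,[guess[0],guess[1],guess[2]+dy],method="Nelder-Mead",options=dict(initial_simplex=[[guess[0],guess[1],guess[2]+dy],[guess[0]+.006,guess[1],guess[2]+dy],[guess[0],guess[1]+.006,guess[2]+dy],[guess[0],guess[1],guess[2]+dy+.1]],xatol=1e-5,fatol=1e-3))
        if best is None or r.fun<best.fun: best=r
    return best.x,best.fun
RECT=lambda a,b:[(-a/2,-b/2),(a/2,-b/2),(a/2,b/2),(-a/2,b/2)]
BL=[(x/1000,y/1000) for x,y in [(-32,-20),(32,-20),(32,20),(-32,20)]]
MC=[(x/1000,y/1000) for x,y in [(-32,-20),(32,-20),(32,4),(10,4),(10,20),(-32,20)]]
# stops: L outline; inner corner (45,35), side stop 110 long x to 14 thick, see use
E
python3 - <<'E'
import pickle
from h import *
P=pickle.load(open("P.pkl","rb"))
for k in P:
    p=P[k]
    print(k)
    print(" miscut",*fit(p,.053,MC,(.485,-.0243,.47)))
    print(" A",*fit(p,.053,BL,(.617,.016,.5)))
    print(" B",*fit(p,.053,BL,(.498,.089,.5)))
    print(" plate",*fit(p,.010,RECT(.16,.12),(.4775,-.342,.3),w=.24,mode=-1))
    print(" tray",*fit(p,.030,RECT(.17,.15),(.461,.326,.1),w=.26,mode=-1))
# stops corners at .024
for k in P:
    im,A=rect(P[k],.024,.4775,-.3423,.18,.18,.0003); cv2.imwrite(f"pics/fx_{k}.png",im)
E
```

```text
top
 miscut [ 0.48468639 -0.01917798  0.47960503] -213.52264404296875
 A [0.61707476 0.01824065 0.50454431] -209.152587890625
 B [0.49792176 0.0892835  0.51184519] -199.35592651367188
 plate [ 0.47778172 -0.3394475   0.31857843] -144.994873046875
 tray [0.46221847 0.32410912 0.1204875 ] -114.28836822509766
scene
 miscut [ 0.48639038 -0.01914734  0.48236147] -121.52554321289062
 A [0.61848425 0.0183771  0.50757791] -222.53456115722656
 B [0.49976021 0.08931751 0.52418544] -146.12962341308594
 plate [ 0.48437526 -0.3375631   0.31964546] -148.69662475585938
 tray [0.467166   0.32160528 0.11915926] -81.89683532714844
```

View pics/fx_top.png

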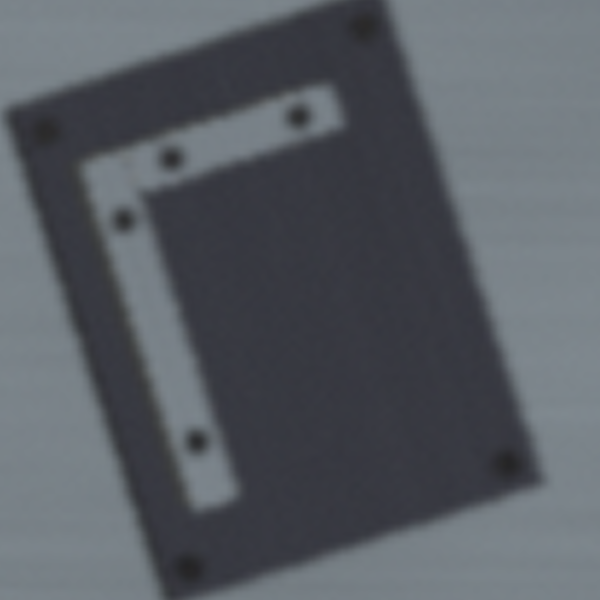

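Run:
```python
import pickle
from h import *
P=pickle.load(open("P.pkl","rb"))
L=[(x/1000,y/1000) for x,y in [(-51,35),(45,35),(45,-30),(59,-30),(59,49),(-51,49)]]
for k in P:
    f,c=fit(P[k],.024,L,(.4778,-.3394,.318),w=.24); print(k,f,c)
    R=np.array([[np.cos(f[2]),-np.sin(f[2])],[np.sin(f[2]),np.cos(f[2])]])
    print(" home",f[:2]+R@[.013,.015], " corner",f[:2]+R@[.045,.035])
    im,A=rect(P[k],.024,.4775,-.3423,.2,.2,.0005)
    q=np.column_stack([np.array(L)@R.T+f[:2],np.ones(6)])@np.linalg.inv(A).T
    cv2.polylines(im,[np.int32(q[:,:2].round())],True,(0,0,255),1)
    im2,A=rect(P[k],.053,.485,-.0192,.2,.2,.0005)
    f=[.4855,-.0192,.481];R=np.array([[np.cos(f[2]),-np.sin(f[2])],[np.sin(f[2]),np.cos(f[2])]])
    q=np.column_stack([np.array(MC)@R.T+f[:2],np.ones(6)])@np.linalg.inv(A).T
    cv2.polylines(im2,[np.int32(q[:,:2].round())],True,(0,0,255),1)
    cv2.imwrite(f"pics/chk_{k}.png",np.hstack([im,im2]))
```

```text
top [ 0.47774602 -0.34110982  0.31855106] -139.4224395751953
 home [ 0.48539413 -0.32279299]  corner [ 0.5095204  -0.29377708]
scene [ 0.47888573 -0.34088888  0.32397053] -157.3028564453125
 home [ 0.48643446 -0.32253087]  corner [ 0.51040313 -0.29338463]
```

View pics/chk_top.png

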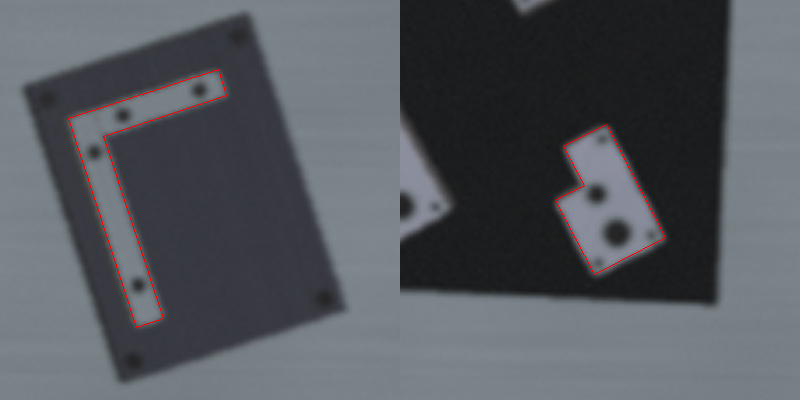

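Both overlays fit well, so the object marked miscut is confirmed: (331,305) has the 22 x 16 bite in its +x +y corner. My estimates are miscut (0.4855,-0.0192, yaw 0.481), B (0.499,0.0893, yaw 0.515) and fixture (0.478,-0.341, yaw 0.320). I'll move over the miscut next.

Request:
step_arm([
  {"slide":[0,0,0],"delta_rot":[0,0,-0.76],"claw":-1},
  {"slide":[0,0,0],"delta_rot":[0,0,-0.76],"claw":-1},
  {"slide":[0,0,0],"delta_rot":[0,0,-0.76],"claw":-1},
  {"slide":[0.98,-0.64,0],"delta_rot":[0,0,0],"claw":-1},
  {"slide":[0.98,-0.64,0],"delta_rot":[0,0,0],"claw":-1},
  {"slide":[0.98,-0.64,0],"delta_rot":[0,0,0],"claw":-1},
  {"slide":[0.98,-0.64,0],"delta_rot":[0,0,0],"claw":-1},
  {"slide":[0.98,-0.64,0],"delta_rot":[0,0,0],"claw":-1},
  {"slide":[0.98,-0.64,0],"delta_rot":[0,0,0],"claw":-1},
  {"slide":[0.98,-0.64,0],"delta_rot":[0,0,0],"claw":-1},
  {"slide":[0.98,-0.64,0],"delta_rot":[0,0,0],"claw":-1},
  {"slide":[0.98,-0.64,0],"delta_rot":[0,0,0],"claw":-1},
])

```text
time_s: 2.3
position: [0.322, -0.2995, 0.1913]
eef_rot: [3.141, -0.0, 0.481]
contact_force: [0.3, 0.3, 0.2]
grip_width: 0.0882
```

Request:
step_arm([
  {"slide":[0.98,-0.64,0],"delta_rot":[0,0,0],"claw":-1},
  {"slide":[0.98,-0.64,0],"delta_rot":[0,0,0],"claw":-1},
  {"slide":[0.98,-0.64,0],"delta_rot":[0,0,0],"claw":-1},
  {"slide":[0.98,-0.64,0],"delta_rot":[0,0,0],"claw":-1},
  {"slide":[0.98,-0.64,0],"delta_rot":[0,0,0],"claw":-1},
  {"slide":[0.98,-0.64,0],"delta_rot":[0,0,0],"claw":-1},
  {"slide":[0.98,-0.64,0],"delta_rot":[0,0,0],"claw":-1},
  {"slide":[0.98,-0.64,0],"delta_rot":[0,0,0],"claw":-1},
  {"slide":[0.98,-0.64,0],"delta_rot":[0,0,0],"claw":-1},
  {"slide":[0,0,0],"delta_rot":[0,0,0],"claw":-1},
  {"slide":[0,0,0],"delta_rot":[0,0,0],"claw":-1},
])

```text
time_s: 3.4
position: [0.4762, -0.0249, 0.191]
eef_rot: [3.142, 0.001, 0.483]
contact_force: [-0.2, -0.1, 0.4]
grip_width: 0.0877
```

```bash
cat >> h.py <<'E'
def togo(bot,tx,ty,tz,tyaw):
    s=bot.read_state();p=s["position"];yaw=s["eef_rot"][2]
    d=np.array([tx,ty,tz])-p
    c,n=np.cos(yaw),np.sin(yaw)
    u=np.array([c*d[0]+n*d[1], n*d[0]-c*d[1], -d[2]])/.03
    print("t",round(s["time_s"],2),"pos",p.round(4),"rpy",s["eef_rot"].round(4),"F",s["contact_force"].round(1),"w",round(s["grip_width"],4))
    print("slide units (at current yaw)",u.round(3),"rot z units",round(-np.degrees(tyaw-yaw)/5,3))
E
python3 -c "
from cell import bot; from h import *
togo(bot,.4757,-.0243,.025,.481)"
```

```text
t 3.4 pos [ 0.4762 -0.0249  0.191 ] rpy [3.1415e+00 7.0000e-04 4.8250e-01] F [-0.2 -0.1  0.4] w 0.0877
slide units (at current yaw) [-5.000e-03 -2.400e-02  5.534e+00] rot z units 0.018
```

Request:
step_arm([
  {"slide":[0,0,0.8],"delta_rot":[0,0,0],"claw":-1},
  {"slide":[0,0,0.8],"delta_rot":[0,0,0],"claw":-1},
  {"slide":[0,0,0.8],"delta_rot":[0,0,0],"claw":-1},
  {"slide":[0,0,0.8],"delta_rot":[0,0,0],"claw":-1},
  {"slide":[0,0,0.8],"delta_rot":[0,0,0],"claw":-1},
  {"slide":[0,0,0.7],"delta_rot":[0,0,0],"claw":-1},
  {"slide":[0,0,0.5],"delta_rot":[0,0,0],"claw":-1},
  {"slide":[0,0,0.33],"delta_rot":[0,0,0],"claw":-1},
  {"slide":[0,0,0],"delta_rot":[0,0,0],"claw":-1},
])

```text
time_s: 4.3
position: [0.4754, -0.0257, 0.0242]
eef_rot: [-3.141, 0.002, 0.48]
contact_force: [0.7, 0.2, 0.1]
grip_width: 0.0877
```

Request:
step_arm([
  {"slide":[0,0,0],"delta_rot":[0,0,0],"claw":1},
  {"slide":[0,0,0],"delta_rot":[0,0,0],"claw":1},
  {"slide":[0,0,0],"delta_rot":[0,0,0],"claw":1},
  {"slide":[0,0,0],"delta_rot":[0,0,0],"claw":1},
  {"slide":[0,0,0],"delta_rot":[0,0,0],"claw":1},
  {"slide":[0,0,0],"delta_rot":[0,0,0],"claw":1},
  {"slide":[0,0,0],"delta_rot":[0,0,0],"claw":1},
  {"slide":[0,0,0],"delta_rot":[0,0,0],"claw":1},
])

```text
time_s: 5.1
position: [0.4762, -0.0252, 0.0252]
eef_rot: [-3.142, 0.0, 0.481]
contact_force: [-0.0, -0.7, 0.1]
grip_width: 0.0272
```

Grip width is 27 mm where I expected 40 mm, so I'm checking before lifting.

Run:
```python
from cell import bot
from h import *
togo(bot,.4757,-.0243,.025,.481)
p=bot.camera("scene");q=bot.camera("top")
cv2.imwrite("pics/g1.png",np.hstack([cv2.resize(p["image"][150:300,250:400],(400,400),interpolation=cv2.INTER_CUBIC),cv2.resize(q["image"][220:370,250:400],(400,400),interpolation=cv2.INTER_CUBIC)]))
togo(bot,.4757,-.0243,.025,.481)
```

```text
t 5.1 pos [ 0.4762 -0.0252  0.0252] rpy [-3.1416e+00  1.0000e-04  4.8080e-01] F [-0.  -0.7  0.1] w 0.0272
slide units (at current yaw) [-0.002 -0.034  0.007] rot z units -0.002
t 5.2 pos [ 0.4762 -0.0252  0.0252] rpy [-3.1416e+00  1.0000e-04  4.8080e-01] F [0.1 0.5 0.2] w 0.0197
slide units (at current yaw) [-0.001 -0.034  0.006] rot z units -0.002
```

View pics/g1.png

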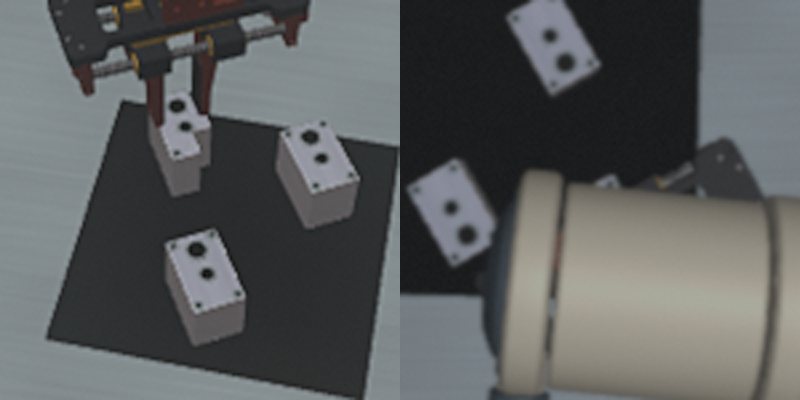

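Run:
```python
from cell import bot
from h import *
p=bot.camera("scene")
print(fit(p,.053,MC,(.4855,-.0192,.481)), fit(p,.053,MC,(.5,-.015,.481)))
togo(bot,.4757,-.0243,.025,.481)
im=p["image"].copy()
s=bot.read_state()["position"]
for X in (s,s+[0,0,.03],[*s[:2],.06]): 
    c=proj(p,X); cv2.circle(im,tuple(np.int32(c.round())),1,(0,0,255),-1); print(c)
cv2.imwrite("pics/g2.png",cv2.resize(im[160:260,270:390],(720,600),interpolation=cv2.INTER_CUBIC))
```

```text
(array([ 0.48691706, -0.01961726,  0.51590564]), np.float64(-96.013671875)) (array([ 0.50325502, -0.01045348,  0.49216066]), np.float64(-69.61602020263672))
t 5.25 pos [ 0.4762 -0.0252  0.0252] rpy [-3.1416  0.      0.4808] F [ 0.4  0.3 -0.3] w 0.0155
slide units (at current yaw) [-0.002 -0.034  0.007] rot z units -0.003
[316.30723163 200.23426648]
[316.3488763  191.25217789]
[316.3557471  189.77025547]
```

View pics/g2.png

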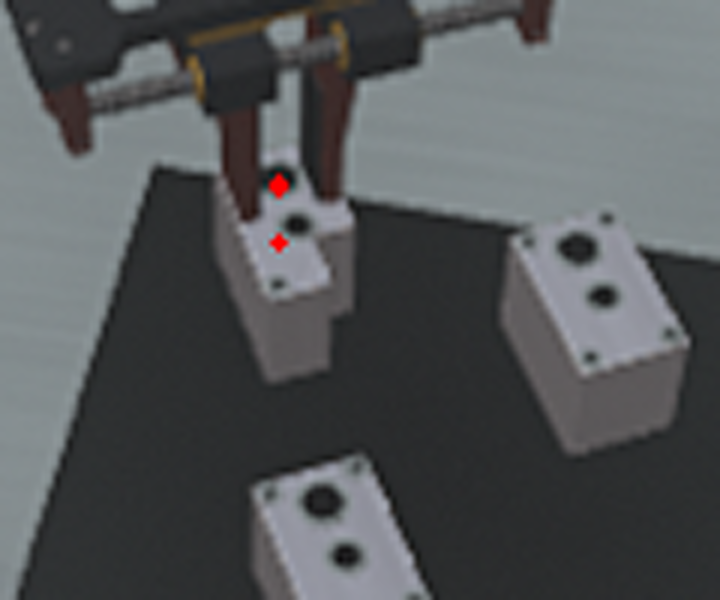

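The fingers are closing freely and seem to end at the block's top face, about 30 mm higher than the reading implies. I'll lift clear, open, and compare the visible fingertips with the reported TCP.

Request:
step_arm([
  {"slide":[0,0,-0.5],"delta_rot":[0,0,0],"claw":-1},
  {"slide":[0,0,-0.8],"delta_rot":[0,0,0],"claw":-1},
  {"slide":[0,0,-0.8],"delta_rot":[0,0,0],"claw":-1},
  {"slide":[0,0,-0.8],"delta_rot":[0,0,0],"claw":-1},
  {"slide":[0,0,0],"delta_rot":[0,0,0],"claw":-1},
  {"slide":[0,0,0],"delta_rot":[0,0,0],"claw":-1},
  {"slide":[0,0,0],"delta_rot":[0,0,0],"claw":-1},
  {"slide":[0,0,0],"delta_rot":[0,0,0],"claw":-1},
])

```text
time_s: 6.05
position: [0.4755, -0.0251, 0.1108]
eef_rot: [-3.14, 0.002, 0.481]
contact_force: [0.5, 0.0, -0.1]
grip_width: 0.0756
```

Run:
```python
from cell import bot
from h import *
p=bot.camera("scene")
togo(bot,.4757,-.0243,.025,.481)
print(fit(p,.053,MC,(.4855,-.0192,.481)))
im=p["image"].copy()
S=bot.read_state();s=S["position"];w=S["grip_width"]/2;yaw=S["eef_rot"][2]
yt=np.array([np.sin(yaw),-np.cos(yaw),0])
big=cv2.resize(im[100:240,240:408],(720,600),interpolation=cv2.INTER_CUBIC);f=720/168
for z in (0,.03):
  for k in (-1,0,1):
    c=(proj(p,s+[0,0,z]+k*w*yt)+.5-[240,100])*f-.5; cv2.circle(big,tuple(np.int32(c.round())),4,(0,0,255) if z==0 else (0,255,0),1); print(z,k,c)
cv2.imwrite("pics/g3.png",big)
```

```text
t 6.1 pos [ 0.4756 -0.0251  0.111 ] rpy [-3.1403e+00  1.8000e-03  4.8070e-01] F [-0.   0.8 -0.1] w 0.0796
slide units (at current yaw) [ 0.016 -0.023  2.865] rot z units -0.003
(array([ 0.48641066, -0.01912517,  0.48234194]), np.float64(-126.42011260986328))
0 -1 [409.74307248 295.23045595]
0 0 [329.57586106 314.49251951]
0 1 [248.14986278 334.05703629]
0.03 -1 [412.24532947 250.04395313]
0.03 0 [329.79484427 269.49733563]
0.03 1 [246.01222279 289.2650226 ]
```

View pics/g3.png

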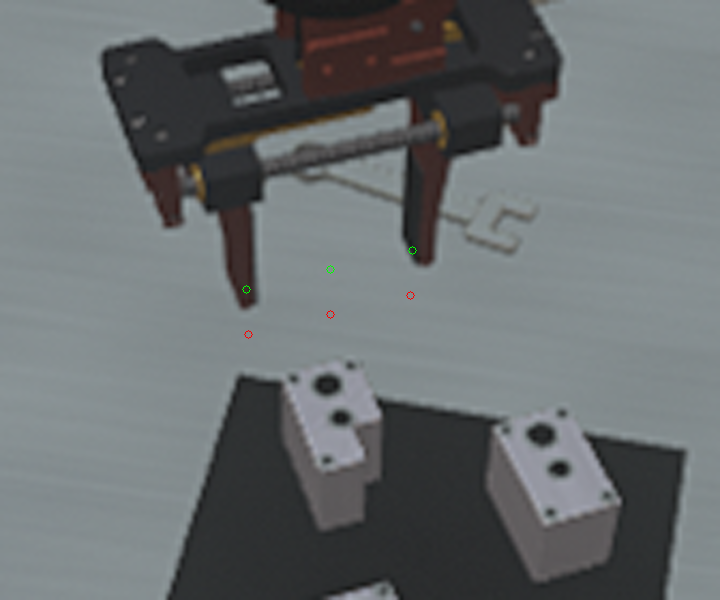

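Run:
```python
from cell import bot
from h import *
print("grip_depth",bot.grip_depth)
p=bot.camera("top")
C=-np.array(p["R"]).T@np.array(p["t"]);print("top cam",C)
S=bot.read_state();s=S["position"];w=S["grip_width"]/2;yaw=S["eef_rot"][2]
yt=np.array([np.sin(yaw),-np.cos(yaw),0])
im=p["image"][220:370,230:410]
big=cv2.resize(im,(720,600),interpolation=cv2.INTER_CUBIC);f=4
for z in (0,.03):
  for k in (-1,0,1):
    c=(proj(p,s+[0,0,z]+k*w*yt)+.5-[230,220])*f-.5; cv2.circle(big,tuple(np.int32(c.round())),4,(0,0,255) if z==0 else (0,255,0),1)
cv2.imwrite("pics/g4.png",big)
```

```text
grip_depth -0.0187
top cam [0.53175537 0.00930769 0.92411524]
```

View pics/g4.png

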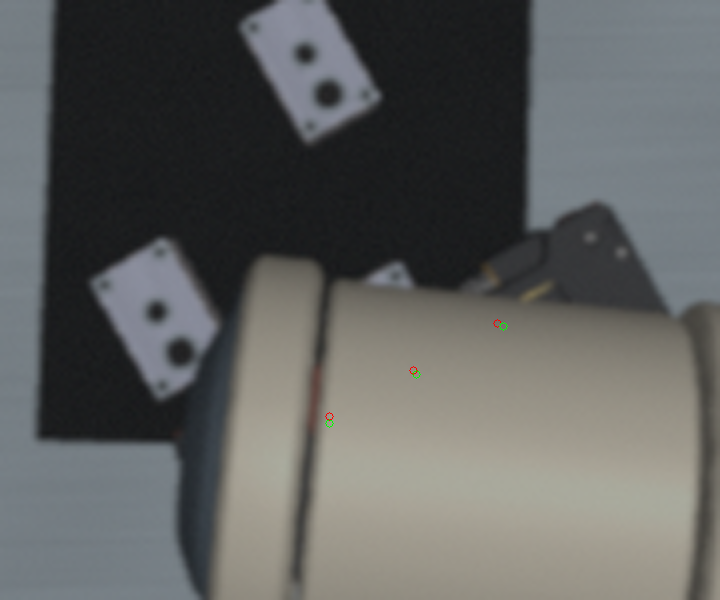

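The reported TCP is about 30 mm too low in z: the tips match the green z+30 mm marks, and y agrees. True tip z is therefore roughly the reading plus 0.030. I'll descend carefully to a reading of about -0.003, watching the force.

Request:
step_arm([
  {"slide":[0,-0.02,0.8],"delta_rot":[0,0,0],"claw":-1},
  {"slide":[0,0,0.8],"delta_rot":[0,0,0],"claw":-1},
  {"slide":[0,0,0.7],"delta_rot":[0,0,0],"claw":-1},
  {"slide":[0,0,0.4],"delta_rot":[0,0,0],"claw":-1},
  {"slide":[0,0,0.3],"delta_rot":[0,0,0],"claw":-1},
  {"slide":[0,0,0.2],"delta_rot":[0,0,0],"claw":-1},
  {"slide":[0,0,0],"delta_rot":[0,0,0],"claw":-1},
])

```text
time_s: 6.85
position: [0.4758, -0.0246, 0.0159]
eef_rot: [-3.141, 0.0, 0.481]
contact_force: [0.2, -0.4, 0.9]
grip_width: 0.0879
```

Request:
step_arm([
  {"slide":[0,0,0.2],"delta_rot":[0,0,0],"claw":-1},
  {"slide":[0,0,0.2],"delta_rot":[0,0,0],"claw":-1},
  {"slide":[0,0,0.2],"delta_rot":[0,0,0],"claw":-1},
  {"slide":[0,0,0],"delta_rot":[0,0,0],"claw":-1},
])

```text
time_s: 7.25
position: [0.4753, -0.0246, -0.0029]
eef_rot: [-3.141, 0.001, 0.481]
contact_force: [0.4, 0.2, -0.7]
grip_width: 0.0879
```

```bash
cat >> h.py <<'E'
def snap(bot,name,fn,x0,y0,w,h,f,off=.03):
    p=bot.camera(name)
    S=bot.read_state();s=S["position"];ww=S["grip_width"]/2;yaw=S["eef_rot"][2]
    yt=np.array([np.sin(yaw),-np.cos(yaw),0])
    big=cv2.resize(p["image"][y0:y0+h,x0:x0+w],(int(w*f),int(h*f)),interpolation=cv2.INTER_CUBIC)
    for k in (-1,0,1):
        c=(proj(p,s+[0,0,off]+k*ww*yt)+.5-[x0,y0])*f-.5; cv2.circle(big,tuple(np.int32(c.round())),4,(0,255,0),1)
    cv2.imwrite(fn,big); return p
E
python3 - <<'E'
from cell import bot
from h import *
snap(bot,"scene","pics/g5.png",250,140,140,110,5)
togo(bot,.4757,-.0243,-.003,.481)
E
```

```text
t 7.3 pos [ 0.4756 -0.0246 -0.0024] rpy [-3.141e+00  9.000e-04  4.808e-01] F [-0.6  0.6  0.4] w 0.0877
slide units (at current yaw) [ 0.009 -0.007  0.021] rot z units -0.003
```

View pics/g5.png

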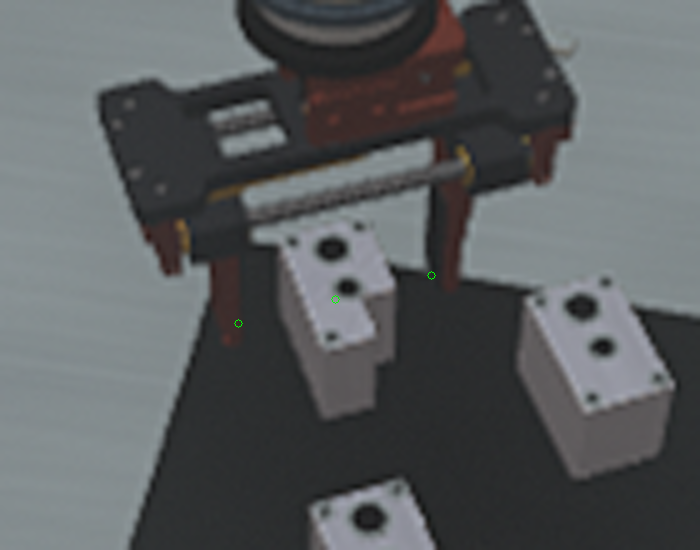

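Request:
step_arm([
  {"slide":[0,0,0],"delta_rot":[0,0,0],"claw":1},
  {"slide":[0,0,0],"delta_rot":[0,0,0],"claw":1},
  {"slide":[0,0,0],"delta_rot":[0,0,0],"claw":1},
  {"slide":[0,0,0],"delta_rot":[0,0,0],"claw":1},
  {"slide":[0,0,0],"delta_rot":[0,0,0],"claw":1},
  {"slide":[0,0,0],"delta_rot":[0,0,0],"claw":1},
  {"slide":[0,0,0],"delta_rot":[0,0,0],"claw":1},
  {"slide":[0,0,0],"delta_rot":[0,0,0],"claw":1},
])

```text
time_s: 8.1
position: [0.4759, -0.0245, -0.0018]
eef_rot: [-3.141, 0.0, 0.481]
contact_force: [0.1, 1.0, 0.5]
grip_width: 0.0397
```

Run:
```python
from cell import bot
from h import *
p=snap(bot,"scene","pics/g6.png",250,140,140,110,5)
togo(bot,.4757,-.0243,-.003,.481)
print(fit(p,.053,MC,(.4855,-.0192,.481)))
```

```text
t 8.15 pos [ 0.4759 -0.0245 -0.0017] rpy [-3.1413  0.      0.4808] F [-0.3  1.3  1.4] w 0.0401
slide units (at current yaw) [-0.002 -0.009  0.043] rot z units -0.002
(array([ 0.48721893, -0.01904975,  0.45730488]), np.float64(-163.84092712402344))
```

View pics/g6.png

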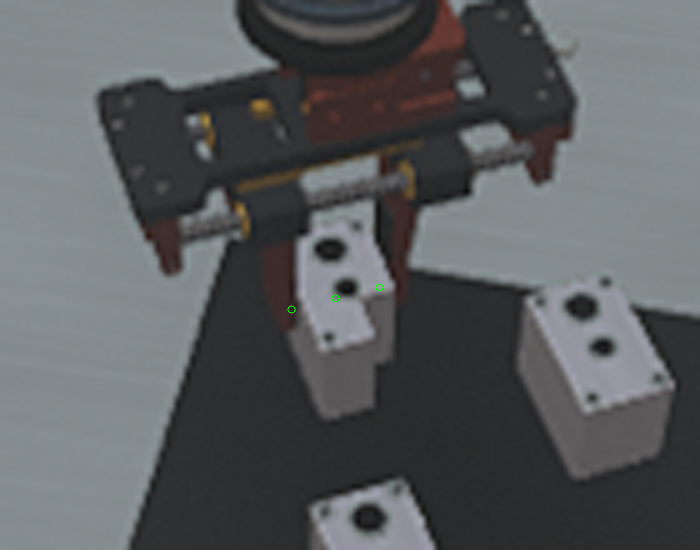

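Request:
step_arm([
  {"slide":[0,0,-0.3],"delta_rot":[0,0,0],"claw":1},
  {"slide":[0,0,-0.5],"delta_rot":[0,0,0],"claw":1},
  {"slide":[0,0,-0.7],"delta_rot":[0,0,0],"claw":1},
  {"slide":[0,0,-0.7],"delta_rot":[0,0,0],"claw":1},
  {"slide":[0,0,-0.5],"delta_rot":[0,0,0],"claw":1},
  {"slide":[0,0,-0.3],"delta_rot":[0,0,0],"claw":1},
  {"slide":[0,0,0],"delta_rot":[0,0,0],"claw":1},
])

```text
time_s: 8.85
position: [0.4768, -0.0248, 0.09]
eef_rot: [3.14, -0.002, 0.481]
contact_force: [0.1, 0.8, -3.8]
grip_width: 0.0396
```

Run:
```python
from cell import bot
from h import *
p=snap(bot,"scene","pics/g7.png",250,100,140,110,5)
togo(bot,.4514,.3187,-.003,.481)
```

```text
t 8.9 pos [ 0.4761 -0.0247  0.0885] rpy [ 3.1412e+00 -5.0000e-04  4.8070e-01] F [-0.3  0.7 -3.5] w 0.0396
slide units (at current yaw) [  4.562 -10.53    3.051] rot z units -0.003
```

View pics/g7.png

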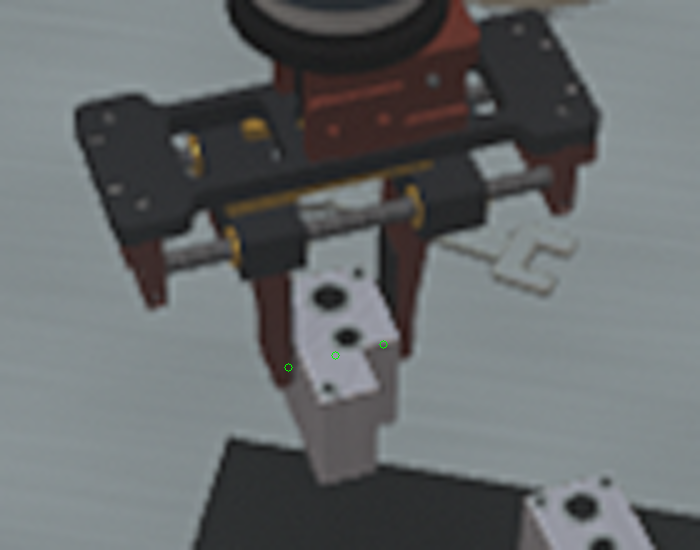

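The miscut is held (-3.5 N, about 0.29 kg plus noise) and lifted. I'll carry it to the tray.

Request:
step_arm([
  {"slide":[0.2,-0.46,0],"delta_rot":[0,0,0],"claw":1},
  {"slide":[0.4,-0.93,0],"delta_rot":[0,0,0],"claw":1},
  {"slide":[0.4,-0.93,0],"delta_rot":[0,0,0],"claw":1},
  {"slide":[0.4,-0.93,0],"delta_rot":[0,0,0],"claw":1},
  {"slide":[0.4,-0.93,0],"delta_rot":[0,0,0],"claw":1},
  {"slide":[0.4,-0.93,0],"delta_rot":[0,0,0],"claw":1},
  {"slide":[0.4,-0.93,0],"delta_rot":[0,0,0],"claw":1},
  {"slide":[0.4,-0.93,0],"delta_rot":[0,0,0],"claw":1},
  {"slide":[0.4,-0.93,0],"delta_rot":[0,0,0],"claw":1},
  {"slide":[0.4,-0.93,0],"delta_rot":[0,0,0],"claw":1},
  {"slide":[0.4,-0.93,0],"delta_rot":[0,0,0],"claw":1},
  {"slide":[0.36,-0.77,0],"delta_rot":[0,0,0],"claw":1},
])

```text
time_s: 10.1
position: [0.45, 0.3199, 0.0864]
eef_rot: [-3.142, 0.003, 0.482]
contact_force: [1.2, -1.3, -4.1]
grip_width: 0.0401
```

Request:
step_arm([
  {"slide":[0,0,0],"delta_rot":[0,0,0],"claw":1},
  {"slide":[0,0,0],"delta_rot":[0,0,0],"claw":1},
])

```text
time_s: 10.3
position: [0.4504, 0.3184, 0.0865]
eef_rot: [3.141, 0.003, 0.482]
contact_force: [-0.9, 0.1, -2.9]
grip_width: 0.0395
```

Run:
```python
from cell import bot
from h import *
p=snap(bot,"scene","pics/g8.png",400,100,160,180,3.3)
togo(bot,.4514,.3187,-.003,.481)
```

```text
t 10.35 pos [0.4507 0.3179 0.0869] rpy [3.1409e+00 2.4000e-03 4.8090e-01] F [ 0.1 -0.2 -2.7] w 0.0398
slide units (at current yaw) [ 0.033 -0.011  2.997] rot z units -0.001
```

View pics/g8.png

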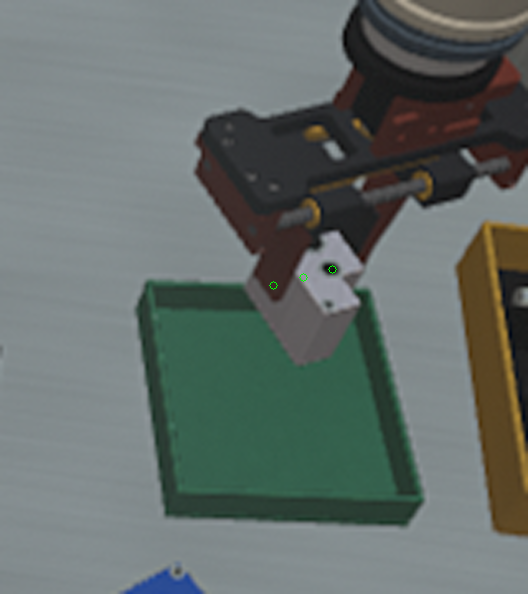

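Request:
step_arm([
  {"slide":[0,0,0.3],"delta_rot":[0,0,0],"claw":1},
  {"slide":[0,0,0.5],"delta_rot":[0,0,0],"claw":1},
  {"slide":[0,0,0.5],"delta_rot":[0,0,0],"claw":1},
  {"slide":[0,0,0.5],"delta_rot":[0,0,0],"claw":1},
  {"slide":[0,0,0.4],"delta_rot":[0,0,0],"claw":1},
  {"slide":[0,0,0.3],"delta_rot":[0,0,0],"claw":1},
  {"slide":[0,0,0.2],"delta_rot":[0,0,0],"claw":1},
  {"slide":[0,0,0.1],"delta_rot":[0,0,0],"claw":1},
  {"slide":[0,0,0],"delta_rot":[0,0,0],"claw":1},
  {"slide":[0,0,0],"delta_rot":[0,0,0],"claw":1},
])

```text
time_s: 11.35
position: [0.4515, 0.3189, 0.0049]
eef_rot: [-3.142, -0.001, 0.481]
contact_force: [0.6, 0.5, -2.6]
grip_width: 0.0398
```

Request:
step_arm([
  {"slide":[0,0,0.05],"delta_rot":[0,0,0],"claw":1},
  {"slide":[0,0,0.05],"delta_rot":[0,0,0],"claw":1},
])

```text
time_s: 11.55
position: [0.4515, 0.3189, 0.0017]
eef_rot: [-3.141, -0.001, 0.481]
contact_force: [0.0, 0.6, -3.1]
grip_width: 0.0399
```

Run:
```python
from cell import bot
from h import *
p=snap(bot,"scene","pics/g9.png",400,120,160,180,3.3)
togo(bot,.4514,.3187,-.001,.481)
```

```text
t 11.6 pos [0.4512 0.3187 0.0012] rpy [-3.1416e+00 -3.0000e-04  4.8080e-01] F [ 0.2 -0.4 -3.8] w 0.0399
slide units (at current yaw) [0.005 0.004 0.074] rot z units -0.002
```

View pics/g9.png

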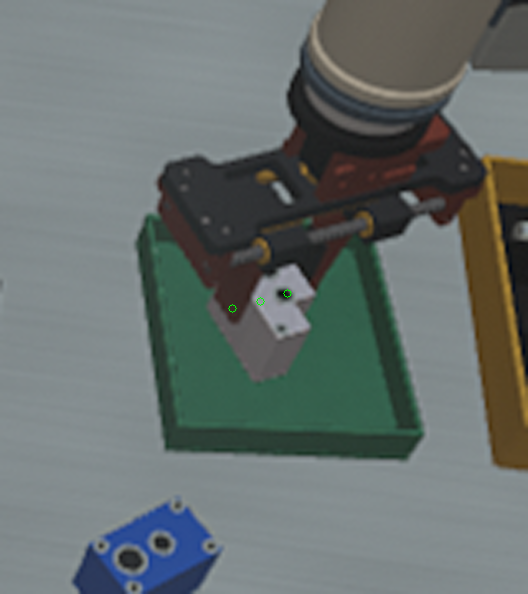

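Request:
step_arm([
  {"slide":[0,0,0.04],"delta_rot":[0,0,0],"claw":1},
  {"slide":[0,0,0.04],"delta_rot":[0,0,0],"claw":1},
  {"slide":[0,0,0],"delta_rot":[0,0,0],"claw":1},
])

```text
time_s: 11.9
position: [0.4513, 0.3188, -0.0007]
eef_rot: [-3.142, -0.001, 0.481]
contact_force: [-1.1, -0.1, -1.2]
grip_width: 0.0399
```

The force dropped from -3.1 to -1.2 N, so the floor is taking the weight. Releasing.

Request:
step_arm([
  {"slide":[0,0,0],"delta_rot":[0,0,0],"claw":-0.4},
  {"slide":[0,0,0],"delta_rot":[0,0,0],"claw":-0.4},
  {"slide":[0,0,0],"delta_rot":[0,0,0],"claw":-0.4},
  {"slide":[0,0,0],"delta_rot":[0,0,0],"claw":-0.4},
  {"slide":[0,0,0],"delta_rot":[0,0,0],"claw":-0.4},
])

```text
time_s: 12.4
position: [0.4512, 0.3187, -0.0011]
eef_rot: [-3.142, -0.0, 0.481]
contact_force: [0.6, 0.3, 0.2]
grip_width: 0.0615
```

Request:
step_arm([
  {"slide":[0,0,-0.4],"delta_rot":[0,0,0],"claw":-0.4},
  {"slide":[0,0,-0.8],"delta_rot":[0,0,0],"claw":-0.4},
  {"slide":[0,0,-0.8],"delta_rot":[0,0,0],"claw":-0.4},
  {"slide":[0,0,-0.8],"delta_rot":[0,0,0],"claw":-1},
  {"slide":[0,0,-0.4],"delta_rot":[0,0,0],"claw":-1},
  {"slide":[0,0,0],"delta_rot":[0,0,0],"claw":-1},
])

```text
time_s: 13.0
position: [0.4523, 0.3194, 0.0977]
eef_rot: [-3.141, -0.005, 0.481]
contact_force: [-0.0, 0.1, 0.9]
grip_width: 0.0821
```

Run:
```python
from cell import bot
from h import *
p=snap(bot,"scene","pics/g10.png",240,100,320,210,2.4)
print(fit(p,.054,MC,(.462,.324,.481)))
# tray frame
print("B",fit(p,.053,BL,(.4988,.0893,.515)))
togo(bot,.4988,.0893,-.003,.515)
```

```text
(array([0.46212655, 0.32265846, 0.48233186]), np.float64(-170.5459747314453))
B (array([0.49975681, 0.08932666, 0.52416416]), np.float64(-150.72637939453125))
t 13.05 pos [0.4516 0.319  0.0957] rpy [-3.1414e+00 -1.8000e-03  4.8080e-01] F [-0.6  0.  -0.6] w 0.0854
slide units (at current yaw) [-2.145  7.515  3.29 ] rot z units -0.392
```

View pics/g10.png

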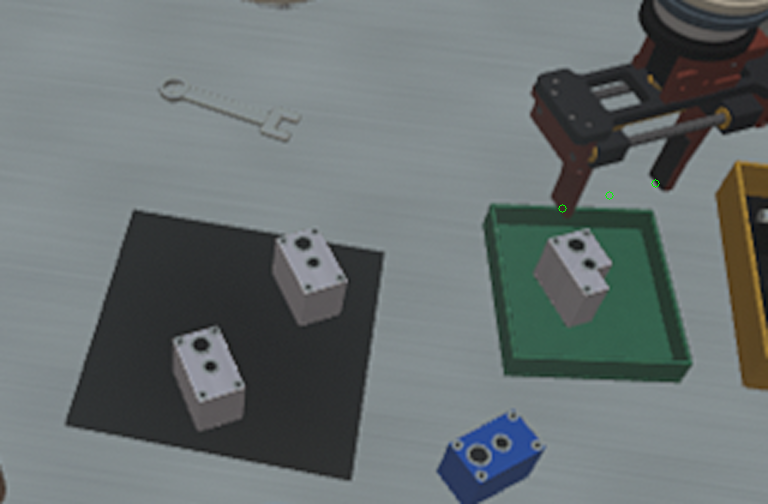

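The miscut stands in the tray, centred at about (0.462,0.323), and is let go. Next is sound block B.

Request:
step_arm([
  {"slide":[0,0,0],"delta_rot":[0,0,-0.39],"claw":-1},
  {"slide":[-0.27,0.83,0],"delta_rot":[0,0,0],"claw":-1},
  {"slide":[-0.27,0.83,0],"delta_rot":[0,0,0],"claw":-1},
  {"slide":[-0.27,0.83,0],"delta_rot":[0,0,0],"claw":-1},
  {"slide":[-0.27,0.83,0],"delta_rot":[0,0,0],"claw":-1},
  {"slide":[-0.27,0.83,0],"delta_rot":[0,0,0],"claw":-1},
  {"slide":[-0.27,0.83,0],"delta_rot":[0,0,0],"claw":-1},
  {"slide":[-0.27,0.83,0],"delta_rot":[0,0,0],"claw":-1},
  {"slide":[-0.27,0.83,0],"delta_rot":[0,0,0],"claw":-1},
  {"slide":[-0.24,0.79,0],"delta_rot":[0,0,0],"claw":-1},
  {"slide":[0,0,0],"delta_rot":[0,0,0],"claw":-1},
  {"slide":[0,0,0],"delta_rot":[0,0,0],"claw":-1},
])

```text
time_s: 14.25
position: [0.4975, 0.0892, 0.0934]
eef_rot: [-3.14, 0.002, 0.514]
contact_force: [-0.2, -0.0, 0.9]
grip_width: 0.0879
```

Run:
```python
from cell import bot
from h import *
togo(bot,.4990,.0893,-.006,.515)
```

```text
t 14.25 pos [0.4975 0.0892 0.0934] rpy [-3.1401e+00  2.0000e-03  5.1360e-01] F [-0.2 -0.   0.9] w 0.0879
slide units (at current yaw) [0.045 0.02  3.313] rot z units -0.016
```

Request:
step_arm([
  {"slide":[0.03,0,0.6],"delta_rot":[0,0,0],"claw":-1},
  {"slide":[0,0,0.7],"delta_rot":[0,0,0],"claw":-1},
  {"slide":[0,0,0.6],"delta_rot":[0,0,0],"claw":-1},
  {"slide":[0,0,0.4],"delta_rot":[0,0,0],"claw":-1},
  {"slide":[0,0,0.3],"delta_rot":[0,0,0],"claw":-1},
  {"slide":[0,0,0.3],"delta_rot":[0,0,0],"claw":-1},
  {"slide":[0,0,0.2],"delta_rot":[0,0,0],"claw":-1},
  {"slide":[0,0,0.2],"delta_rot":[0,0,0],"claw":-1},
  {"slide":[0,0,0],"delta_rot":[0,0,0],"claw":-1},
  {"slide":[0,0,0],"delta_rot":[0,0,0],"claw":-1},
])

```text
time_s: 15.25
position: [0.4992, 0.0897, -0.0039]
eef_rot: [3.142, -0.0, 0.515]
contact_force: [-0.1, -0.3, -0.2]
grip_width: 0.0881
```

Request:
step_arm([
  {"slide":[0,0,0],"delta_rot":[0,0,0],"claw":1},
  {"slide":[0,0,0],"delta_rot":[0,0,0],"claw":1},
  {"slide":[0,0,0],"delta_rot":[0,0,0],"claw":1},
  {"slide":[0,0,0],"delta_rot":[0,0,0],"claw":1},
  {"slide":[0,0,0],"delta_rot":[0,0,0],"claw":1},
  {"slide":[0,0,0],"delta_rot":[0,0,0],"claw":1},
  {"slide":[0,0,0],"delta_rot":[0,0,0],"claw":1},
  {"slide":[0,0,0],"delta_rot":[0,0,0],"claw":1},
])

```text
time_s: 16.05
position: [0.499, 0.0897, -0.0042]
eef_rot: [-3.142, -0.0, 0.515]
contact_force: [0.4, 0.1, 0.6]
grip_width: 0.0397
```

Run:
```python
from cell import bot
from h import *
p=snap(bot,"scene","pics/g11.png",290,130,140,110,5)
togo(bot,.4990,.0893,-.006,.515)
print("B",fit(p,.053,BL,(.4988,.0893,.515)))
```

```text
t 16.1 pos [ 0.499   0.0897 -0.0042] rpy [-3.1415 -0.      0.5148] F [-0.2 -0.9  0.7] w 0.0397
slide units (at current yaw) [-0.007  0.012  0.061] rot z units -0.002
B (array([0.49995818, 0.08895536, 0.53253653]), np.float64(-125.92088317871094))
```

View pics/g11.png

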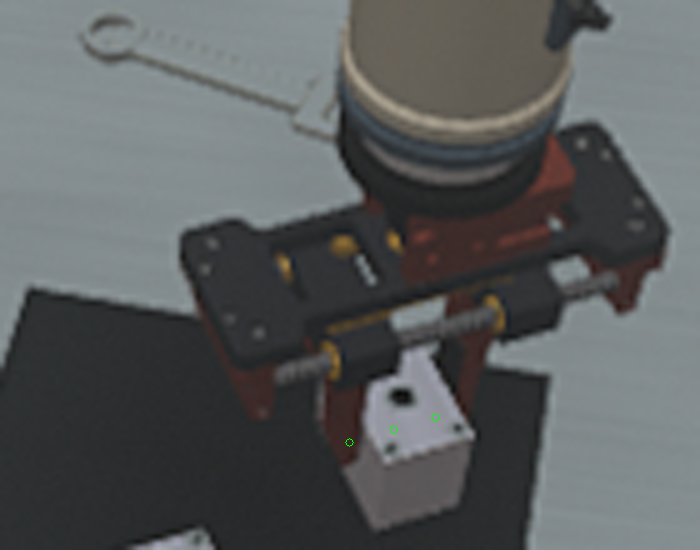

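Request:
step_arm([
  {"slide":[0,0,-0.3],"delta_rot":[0,0,0],"claw":1},
  {"slide":[0,0,-0.5],"delta_rot":[0,0,0],"claw":1},
  {"slide":[0,0,-0.7],"delta_rot":[0,0,0],"claw":1},
  {"slide":[0,0,-0.7],"delta_rot":[0,0,0],"claw":1},
  {"slide":[0,0,-0.5],"delta_rot":[0,0,0],"claw":1},
  {"slide":[0,0,-0.3],"delta_rot":[0,0,0],"claw":1},
  {"slide":[0,0,0],"delta_rot":[0,0,0.7],"claw":1},
  {"slide":[0,0,0],"delta_rot":[0,0,0.83],"claw":1},
  {"slide":[0,0,0],"delta_rot":[0,0,0.7],"claw":1},
  {"slide":[0,0,0],"delta_rot":[0,0,0],"claw":1},
])

```text
time_s: 17.1
position: [0.4987, 0.0896, 0.0856]
eef_rot: [-3.141, 0.001, 0.32]
contact_force: [0.3, 0.2, -3.4]
grip_width: 0.0399
```

Run:
```python
from cell import bot
from h import *
togo(bot,.4784,-.3379,.0045,.32)
p=snap(bot,"scene","pics/g12.png",280,80,160,130,4.5)
```

```text
t 17.1 pos [0.4987 0.0896 0.0856] rpy [-3.1414e+00  9.0000e-04  3.1960e-01] F [ 0.3  0.2 -3.4] w 0.0399
slide units (at current yaw) [-5.122 13.316  2.702] rot z units -0.004
```

View pics/g12.png

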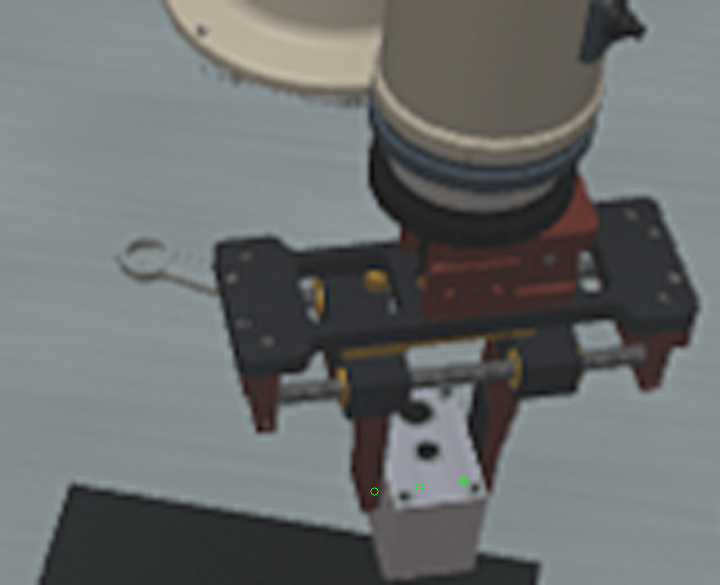

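Request:
step_arm([
  {"slide":[-0.17,0.44,0],"delta_rot":[0,0,0],"claw":1},
  {"slide":[-0.34,0.89,0],"delta_rot":[0,0,0],"claw":1},
  {"slide":[-0.34,0.89,0],"delta_rot":[0,0,0],"claw":1},
  {"slide":[-0.34,0.89,0],"delta_rot":[0,0,0],"claw":1},
  {"slide":[-0.34,0.89,0],"delta_rot":[0,0,0],"claw":1},
  {"slide":[-0.34,0.89,0],"delta_rot":[0,0,0],"claw":1},
  {"slide":[-0.34,0.89,0],"delta_rot":[0,0,0],"claw":1},
  {"slide":[-0.34,0.89,0],"delta_rot":[0,0,0],"claw":1},
  {"slide":[-0.34,0.89,0],"delta_rot":[0,0,0],"claw":1},
  {"slide":[-0.34,0.89,0],"delta_rot":[0,0,0],"claw":1},
  {"slide":[-0.34,0.89,0],"delta_rot":[0,0,0],"claw":1},
  {"slide":[-0.34,0.89,0],"delta_rot":[0,0,0],"claw":1},
])

```text
time_s: 18.35
position: [0.4834, -0.2406, 0.0858]
eef_rot: [3.142, 0.0, 0.321]
contact_force: [0.2, -1.0, -3.2]
grip_width: 0.04
```

Request:
step_arm([
  {"slide":[-0.34,0.89,0],"delta_rot":[0,0,0],"claw":1},
  {"slide":[-0.34,0.89,0],"delta_rot":[0,0,0],"claw":1},
  {"slide":[-0.34,0.89,0],"delta_rot":[0,0,0],"claw":1},
  {"slide":[-0.17,0.44,0],"delta_rot":[0,0,0],"claw":1},
  {"slide":[0,0,0],"delta_rot":[0,0,0],"claw":1},
  {"slide":[0,0,0],"delta_rot":[0,0,0],"claw":1},
])

```text
time_s: 18.95
position: [0.4795, -0.3379, 0.0856]
eef_rot: [-3.14, 0.0, 0.32]
contact_force: [-0.3, 0.7, -3.8]
grip_width: 0.0403
```

Run:
```python
from cell import bot
from h import *
p=snap(bot,"scene","pics/g13.png",110,90,150,150,4)
togo(bot,.4784,-.3379,.0045,.32)
S=bot.read_state()["position"]
z=.053+S[2]+.0042
print("top z",z,"B",fit(p,z,BL,(S[0],S[1],.32)))
```

```text
t 19.0 pos [ 0.4797 -0.3375  0.0857] rpy [-3.1407e+00 -1.0000e-04  3.2090e-01] F [ 0.1  0.3 -3.9] w 0.0395
slide units (at current yaw) [-0.046  0.     2.708] rot z units 0.011
top z 0.14294424389390753 B (array([ 0.48102548, -0.33820753,  0.3827893 ]), np.float64(-163.6709747314453))
```

View pics/g13.png

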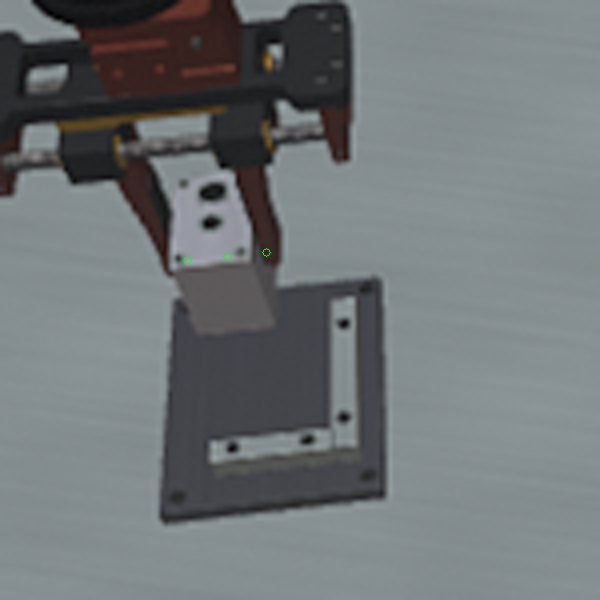

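Request:
step_arm([
  {"slide":[-0.02,0,0.3],"delta_rot":[0,0,0],"claw":1},
  {"slide":[-0.02,0,0.5],"delta_rot":[0,0,0],"claw":1},
  {"slide":[0,0,0.5],"delta_rot":[0,0,0],"claw":1},
  {"slide":[0,0,0.4],"delta_rot":[0,0,0],"claw":1},
  {"slide":[0,0,0.3],"delta_rot":[0,0,0],"claw":1},
  {"slide":[0,0,0.2],"delta_rot":[0,0,0],"claw":1},
  {"slide":[0,0,0.15],"delta_rot":[0,0,0],"claw":1},
  {"slide":[0,0,0.1],"delta_rot":[0,0,0],"claw":1},
  {"slide":[0,0,0],"delta_rot":[0,0,0],"claw":1},
  {"slide":[0,0,0],"delta_rot":[0,0,0],"claw":1},
])

```text
time_s: 20.0
position: [0.4789, -0.3389, 0.0128]
eef_rot: [3.141, -0.0, 0.32]
contact_force: [-0.2, -0.8, -2.7]
grip_width: 0.0398
```

Run:
```python
from cell import bot
from h import *
p=snap(bot,"scene","pics/g14.png",110,90,150,150,4)
togo(bot,.4784,-.3379,.003,.32)
```

```text
t 20.05 pos [ 0.4789 -0.339   0.0129] rpy [ 3.1408e+00 -5.0000e-04  3.2010e-01] F [-0.4 -0.1 -2.6] w 0.0393
slide units (at current yaw) [-0.004 -0.04   0.331] rot z units 0.001
```

View pics/g14.png

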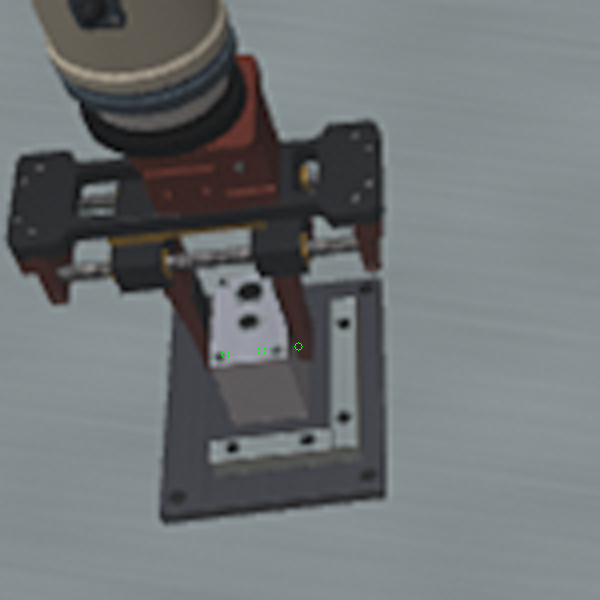

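Request:
step_arm([
  {"slide":[0,0,0.1],"delta_rot":[0,0,0],"claw":1},
  {"slide":[0,0,0.1],"delta_rot":[0,0,0],"claw":1},
  {"slide":[0,0,0.05],"delta_rot":[0,0,0],"claw":1},
  {"slide":[0,0,0.03],"delta_rot":[0,0,0],"claw":1},
  {"slide":[0,0,0],"delta_rot":[0,0,0],"claw":1},
])

```text
time_s: 20.55
position: [0.4785, -0.3386, 0.0036]
eef_rot: [-3.141, 0.0, 0.32]
contact_force: [-0.3, 0.6, -3.4]
grip_width: 0.0397
```

Request:
step_arm([
  {"slide":[0,0,0.03],"delta_rot":[0,0,0],"claw":1},
  {"slide":[0,0,0.02],"delta_rot":[0,0,0],"claw":1},
  {"slide":[0,0,0],"delta_rot":[0,0,0],"claw":1},
])

```text
time_s: 20.85
position: [0.4788, -0.3389, 0.0029]
eef_rot: [3.141, -0.0, 0.32]
contact_force: [0.8, -0.2, -0.8]
grip_width: 0.0401
```

Request:
step_arm([
  {"slide":[0,0,0.02],"delta_rot":[0,0,0],"claw":1},
  {"slide":[0,-0.1,0],"delta_rot":[0,0,0],"claw":1},
  {"slide":[0,-0.1,0],"delta_rot":[0,0,0],"claw":1},
  {"slide":[0,-0.1,0],"delta_rot":[0,0,0],"claw":1},
  {"slide":[0,-0.05,0],"delta_rot":[0,0,0],"claw":1},
  {"slide":[0,0,0],"delta_rot":[0,0,0],"claw":1},
])

```text
time_s: 21.45
position: [0.4757, -0.3288, 0.0029]
eef_rot: [3.14, -0.001, 0.32]
contact_force: [0.1, 0.3, 6.7]
grip_width: 0.0398
```

```bash
cat >> h.py <<'E'
def ff(bot,n=4):
    """mean force in fixture axes over a few readings (camera calls advance time)"""
    F=[];T=[]
    for _ in range(n):
        bot.camera("scene"); s=bot.read_state(); F.append(s["contact_force"]);T.append(s["position"])
    F=np.mean(F,0);y=.32;c,n_=np.cos(y),np.sin(y)
    d=np.mean(T,0)[:2]-[.486,-.3227]
    print("F_fix x,y,z",np.round([c*F[0]+n_*F[1],-n_*F[0]+c*F[1],F[2]],1),"TCP from home mm (fix)",np.round([1e3*(c*d[0]+n_*d[1]),1e3*(-n_*d[0]+c*d[1])],1),"z",round(np.mean(T,0)[2],4),"rpy",s["eef_rot"].round(3),"t",round(s["time_s"],2))
E
python3 -c "
from cell import bot; from h import *
ff(bot)"
```

```text
F_fix x,y,z [-0.3  0.1  5.9] TCP from home mm (fix) [-11.6  -2.5] z 0.0029 rpy [ 3.141e+00 -1.000e-03  3.200e-01] t 21.65
```

Request:
step_arm([
  {"slide":[0,-0.04,-0.01],"delta_rot":[0,0,0],"claw":1},
  {"slide":[0,-0.04,0],"delta_rot":[0,0,0],"claw":1},
  {"slide":[0,0,0],"delta_rot":[0,0,0],"claw":1},
])

```text
time_s: 21.95
position: [0.4749, -0.3265, 0.0028]
eef_rot: [3.141, -0.001, 0.32]
contact_force: [0.5, -0.2, 6.1]
grip_width: 0.0395
```

```bash
python3 -c "
from cell import bot; from h import *
ff(bot)"
```

```text
F_fix x,y,z [-0.2 -0.7  5.4] TCP from home mm (fix) [-11.8  -0.2] z 0.0028 rpy [ 3.141e+00 -1.000e-03  3.200e-01] t 22.15
```

Request:
step_arm([
  {"slide":[0,-0.03,0],"delta_rot":[0,0,0],"claw":1},
  {"slide":[0,-0.03,0],"delta_rot":[0,0,0],"claw":1},
  {"slide":[0,0,0],"delta_rot":[0,0,0],"claw":1},
])

```text
time_s: 22.45
position: [0.4748, -0.3265, 0.0029]
eef_rot: [3.137, -0.001, 0.32]
contact_force: [3.1, -6.0, 2.9]
grip_width: 0.0398
```

```bash
python3 -c "
from cell import bot; from h import *
ff(bot)"
```

```text
F_fix x,y,z [ 0.5 -6.4  2.9] TCP from home mm (fix) [-11.8  -0.1] z 0.0029 rpy [ 3.137e+00 -1.000e-03  3.200e-01] t 22.65
```

Request:
step_arm([
  {"slide":[0.1,0,0],"delta_rot":[0,0,0],"claw":1},
  {"slide":[0.1,0,0],"delta_rot":[0,0,0],"claw":1},
  {"slide":[0.1,0,0],"delta_rot":[0,0,0],"claw":1},
  {"slide":[0.04,0,0],"delta_rot":[0,0,0],"claw":1},
  {"slide":[0,0,0],"delta_rot":[0,0,0],"claw":1},
])

```text
time_s: 23.15
position: [0.4841, -0.3234, 0.0029]
eef_rot: [3.137, -0.0, 0.319]
contact_force: [0.8, -6.6, 4.3]
grip_width: 0.04
```

```bash
python3 -c "
from cell import bot; from h import *
ff(bot)"
```

```text
F_fix x,y,z [-0.9 -6.6  3.8] TCP from home mm (fix) [-2.  -0.1] z 0.0029 rpy [ 3.137 -0.     0.319] t 23.35
```

Request:
step_arm([
  {"slide":[0.03,0,0],"delta_rot":[0,0,0],"claw":1},
  {"slide":[0.03,0,0],"delta_rot":[0,0,0],"claw":1},
  {"slide":[0,0,0],"delta_rot":[0,0,0],"claw":1},
])

```text
time_s: 23.65
position: [0.4856, -0.323, 0.0029]
eef_rot: [3.137, 0.0, 0.319]
contact_force: [0.2, -6.6, 3.9]
grip_width: 0.0401
```

```bash
python3 -c "
from cell import bot; from h import *
ff(bot)"
```

```text
F_fix x,y,z [-1.7 -6.7  3.9] TCP from home mm (fix) [-0.4 -0.1] z 0.0029 rpy [ 3.137 -0.     0.319] t 23.85
```

Request:
step_arm([
  {"slide":[0.03,0,0],"delta_rot":[0,0,0],"claw":1},
  {"slide":[0.03,0,0],"delta_rot":[0,0,0],"claw":1},
  {"slide":[0,0,0],"delta_rot":[0,0,0],"claw":1},
])

```text
time_s: 24.15
position: [0.4865, -0.3227, 0.003]
eef_rot: [3.138, 0.002, 0.319]
contact_force: [-2.9, -6.9, 5.0]
grip_width: 0.04
```

```bash
python3 -c "
from cell import bot; from h import *
ff(bot)"
```

```text
F_fix x,y,z [-4.5 -5.7  5.2] TCP from home mm (fix) [ 0.4 -0.1] z 0.0029 rpy [3.138e+00 2.000e-03 3.190e-01] t 24.35
```

Request:
step_arm([
  {"slide":[0.03,-0.02,0],"delta_rot":[0,0,0],"claw":1},
  {"slide":[0.03,-0.02,0],"delta_rot":[0,0,0],"claw":1},
  {"slide":[0,0,0],"delta_rot":[0,0,0],"claw":1},
  {"slide":[0,0,0],"delta_rot":[0,0,0],"claw":1},
])

```text
time_s: 24.75
position: [0.4865, -0.3227, 0.003]
eef_rot: [3.136, 0.005, 0.318]
contact_force: [-6.8, -11.3, 5.9]
grip_width: 0.0395
```

```bash
python3 -c "
from cell import bot; from h import *
ff(bot)"
```

```text
F_fix x,y,z [-9.9 -9.1  6. ] TCP from home mm (fix) [ 0.4 -0.1] z 0.003 rpy [3.136 0.005 0.318] t 24.95
```

Request:
step_arm([
  {"slide":[0.015,-0.02,0],"delta_rot":[0,0,0],"claw":1},
  {"slide":[0,0,0],"delta_rot":[0,0,0],"claw":1},
  {"slide":[0,0,0],"delta_rot":[0,0,0],"claw":1},
  {"slide":[0,0,0],"delta_rot":[0,0,0],"claw":1},
])

```text
time_s: 25.35
position: [0.4865, -0.3227, 0.0031]
eef_rot: [3.135, 0.005, 0.318]
contact_force: [-7.7, -13.1, 5.8]
grip_width: 0.0399
```

Run:
```python
from cell import bot
from h import *
ff(bot)
p=snap(bot,"scene","pics/g15.png",110,90,150,150,4)
b,c=fit(p,.060,BL,(.486,-.3227,.32)); print("block",b,c)
y=.32;d=b[:2]-[.4783,-.341];print("fix frame",np.cos(y)*d[0]+np.sin(y)*d[1],-np.sin(y)*d[0]+np.cos(y)*d[1])
print("miscut",fit(p,.054,MC,(.462,.324,.481)))
print("A",fit(p,.053,BL,(.6185,.0184,.507)))
```

```text
F_fix x,y,z [-11.2 -10.7   5.4] TCP from home mm (fix) [ 0.4 -0.1] z 0.0031 rpy [3.135 0.005 0.318] t 25.55
block [ 0.48689844 -0.32217281  0.32619739] -175.42034912109375
fix frame 0.014084345041825479 0.015166659064049215
miscut (array([0.46212816, 0.32266844, 0.48235423]), np.float64(-171.4130096435547))
A (array([0.61847787, 0.01837749, 0.50828988]), np.float64(-232.76727294921875))
```

View pics/g15.png

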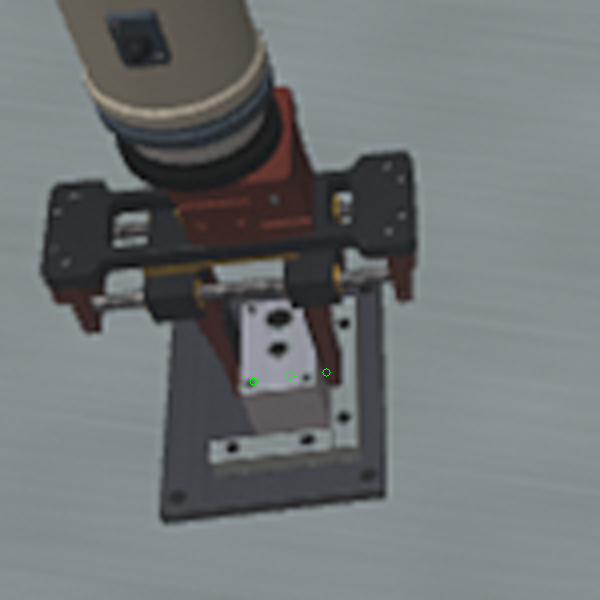

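The block sits in the corner at fitted fixture (0.0141, 0.0152), and its yaw of 0.326 is within 0.01 rad of the fixture. Reaction is 11 N and 11 N on the two stops with no further travel. The miscut and block A are where they should be, so I'm handing in.

```bash
python3 -c "
from cell import bot; from h import *
ff(bot); print(bot.sign_off())"
```

```text
F_fix x,y,z [-10.8 -10.8   6. ] TCP from home mm (fix) [ 0.4 -0.1] z 0.003 rpy [3.135 0.005 0.318] t 25.8
the job is handed in; nothing more can be done
None
```

I put the block with the missing corner upright near the middle of the green tray and let it go. I then pressed sound block B into the fixture corner and handed the job in at about 26 s, still gripping and pushing it. The system gave no verdict.

**Last checks:**
- **Pressed block:** the camera fit puts it at fixture x 14.1 mm and y 15.2 mm, against 13 and 15 mm for home. It is square to within 0.01 rad.
- **Push:** the reaction measured at the wrist is about 10.8 N towards each stop, with about 6 N down. The block stopped moving in both directions as I pushed harder. I had no separate force reading for each stop.
- **Scrapped block:** fitted at (0.462, 0.323), about 2 mm from the tray centre, and unchanged while I worked on block B.
- **Other things:** the other sound block did not move. I did not measure the oil bottle and flange again, but the arm never went near them.

**One disagreement:** the reported tool tip was about 30 mm lower than the fingertips really were. On the first try the fingers closed above the block without touching it. I confirmed the offset in the camera picture and corrected for it in every move after that. The two cameras also differed by 1 to 2 mm in x, so I mostly averaged them.

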